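Pack the stamp into the ticket tin and put its lid on

ROBOT

A 7-joint arm with a two-finger parallel gripper is mounted at the origin on the work surface. World frame = base frame: x ahead of the robot, y to its left, z up, the work surface at z = 0. Lengths are in m, angles in rad, forces in N, time in s.
With the tool pointing down it reaches from about 0.4 to 0.9 m from the base axis. Payload 5.6 kg.
Tool frame: the origin (TCP) lies on the centre line of the jaws, within the pads' length; the fingertips stand 22 mm ahead of it and the grasp point (between the pads) lies 3 mm ahead of it; z points along the fingers, y is the direction in which the jaws open and shut (so a half turn about z gives the same grasp; the last joint's range is limited). The gripper opens to 92 mm and grips with 3 to 60 N. Pads are 20 mm wide; open, the fingers measure 128 mm over their backs; the gripper's body (75 mm by 189 mm) begins 69 mm behind the grasp point.
Start: joints at [1.131, 0.468, -0.012, 1.603, 0.006, 1.071, -0.056], TCP at [0.251, -0.6, 0.237] pointing down, gripper open.
Joint ranges: [-2.53, 2.53], [-0.31, 2.02], [-1.57, 1.55], [0.28, 2.44], [-1.29, 4.43], [0.15, 1.84], [-2.92, 2.92]. Speed limits (rad/s): [2.57, 2.57, 3.14, 3.14, 3.14, 3.14, 3.14].

INTERFACE

Orientations are given as a rotation vector (axis times angle).
In Python, from workcell import env gives the robot as it stands.
- The arm moves only by the shell command python3 -m pendant 'ROWS' [FORCE]. ROWS is JSON, a list of rows, each a list of 5 numbers: the shift along the tool's x, y, z in units of 25 mm (1.0 is 25 mm), then the turn about the tool's z in units of 6 degrees (1.0 is 6 degrees), then the closure, from -1 (fully open) to 1 (shut), so that 0 is half open. A call has exactly 8 rows; each row shifts and turns the pose as measured when the row begins, along the tool's axes as they then stand; what a row does not reach is not made up. A row lasts 1/12 s, in which the tool goes at most 41.7 mm and 7.16 degrees, less where a joint would pass 70% of its speed; a pose out of reach is approached as far as the arm can. A call is refused whole if a number of a shift passes 1 or a number of a turn 1, either way. A call with a gripper value outside its range is refused whole. The fingers move at their own pace and stop on an object; FORCE is the grip in N (left out, the last holds). Time passes only in rows, so rows that do not move let the fingers close, or fill a call up. It gives the time, the measured TCP pose, the force and the opening at its end, in the units of the state.
- env.observe(): the state, without advancing time (a new reading comes with each control period).
- env.read_camera(name): name is "scene" or "top" or "wrist"; returns a dict with "frame" (384x512x3 uint8, blue, green, red), "camera_matrix" (3x3 intrinsics, pixels), "rvec" (rotation vector, rad) and "tvec" (3), from world to camera coordinates, as OpenCV has them. Camera axes: x right, y down, z forward; pixel columns grow to the right and rows downward; lengths in m; the calibration is good to about 2 mm. A picture is of the moment at which its call begins. There is no depth.
- env.close_job(): hands the job in, once; it reports no verdict.
The state is a dict: "time": time; "qpos": joint angles; "joint_velocities": joint speeds; "tau": joint torques, N m; "tool_pos": TCP position; "orientation": TCP orientation; "force": force on the tool from outside, world axes, zero at the start; "ft_torque": the same for the moment, N m; "grip_width": opening from 0.0 (shut) to 1.0 (fully open).
Only numpy, scipy, OpenCV 4.12 (cv2) and the standard library are available. Lean on these libraries where they do the work, as an engineer would, in place of code of your own. Each camera call takes 0.05 s, during which the arm holds its last target. There are 200 camera calls.

TASK

Pack up the ticket desk: stand the hand stamp upright inside the large open tin, then put the tin's own lid (the larger of the two lids) squarely on it so that it is fully home all round, with the tin standing on the desk. Set the stamp and the lid down gently rather than dropping them, and leave the small tin, the small lid, the ticket roll and the cup where they are.

Things in the scene. Friction and masses are not known exactly. Their poses are not given: they have to be found in the camera images.
- tin: The large open-topped tin of bare steel sheet, 180 (x) x 130 (y) x 95 (z) mm outside, walls and floor 3 mm thick, loose on the desk. Origin: centre of its underside; x along its long side, z up.
- lid: The large tin's lid, bare steel, right side up on the desk: 192 (x) x 142 (y) mm outside. Its skirt, 3 mm thick and 14 mm deep, goes down round the outside of the tin's rim with 3 mm of play on each side; flat top 17 mm above the origin. Origin: centre of the skirt's lower edge; z up. Either way round (half a turn) fits. Fully home, its origin is 81 mm above the tin's origin.
- lid_handle (a point): Centre of the dark bar handle on top of the large lid, 47 mm above the lid's origin. The bar lies along the lid's x, 90 mm long, 12 mm wide and 12 mm tall, open underneath, on a 12 x 12 mm foot at each end.
- stamp: Hand stamp standing on the desk: black base 66 (x) x 44 (y) x 22 (z) mm with an upright round wooden handle in the middle, 26 mm in diameter between 40 and 74 mm above the desk, top at 80 mm. Origin: centre of its underside; z up.
- small_tin: Bystander: smaller open steel tin, 110 x 85 x 60 mm. Origin: centre of its underside.
- small_lid: Bystander: smaller steel lid with the same kind of bar handle (70 mm long), 122 (x) x 97 (y) mm, handle top 51 mm high. It does not fit the large tin. Origin: centre of its lower edge.
- roll: Bystander: roll of paper tickets standing on end, outside diameter 66 mm, bore 40 mm, 50 mm tall. Origin: centre of its underside.
- cup: Bystander: empty white cup, 84 mm across the rim, 95 mm tall. Origin: centre of its underside.
Things that resemble listed ones, but are neither listed nor needed, are in the scene too. Leave any purple or turquoise look-alike of the stamp alone.

How it is judged:
On the way:
1. the stamp stands upright inside the large tin, let go (x of stamp in the frame of tin between -0.07 and 0.07 m and y of stamp in the frame of tin between -0.05 and 0.05 m and z of stamp in the frame of tin between 0 and 0.012 m and angle between stamp's own z axis and vertical below 0.2 rad and contact force between stamp and the fingers below 0.1 N and linear speed of stamp below 0.03 m/s), for 0.2 s.
At the end, for the whole second after the job is handed in: The large tin stands level on the desk, the stamp upright in it (within 0.2 rad, base on its floor); the large lid is home on it: origin 77 to 84.5 mm above the tin's, centred within 6 mm each way, turned under 0.06 rad (either way round), tilted under 0.035 rad; all at rest (x of stamp in the frame of tin between -0.07 and 0.07 m and y of stamp in the frame of tin between -0.05 and 0.05 m and z of stamp in the frame of tin between 0 and 0.012 m and angle between stamp's own z axis and vertical below 0.2 rad and x of lid in the frame of tin between -0.006 and 0.006 m and y of lid in the frame of tin between -0.006 and 0.006 m and z of lid in the frame of tin between 0.077 and 0.0845 m and angle between the x axis of lid and the x axis of tin, either way round below 0.06 rad and angle between lid's own z axis and vertical below 0.035 rad and angle between tin's own z axis and vertical below 0.03 rad and height (world z) of tin below 0.008 m and linear speed of each of lid, tin, stamp below 0.02 m/s); the robot touches nothing.
It fails at once if the lid is dropped (falls freely, faster than 0.8 m/s: a drop of over 3 cm) (contact force between lid and the fingers below 0.1 N and linear speed of lid above 0.8 m/s).
It fails at once if the stamp is dropped (falls freely, faster than 0.8 m/s: a drop of over 3 cm) (contact force between stamp and the fingers below 0.1 N and linear speed of stamp above 0.8 m/s).
It fails at once if the small tin, small lid, ticket roll or cup is moved by more than 3 cm (distance of any of small_tin, small_lid, roll, cup from where it was at the start of the episode above 0.03 m).
It also fails if it takes over 64 s, if anything falls off the work surface, if the arm or the gripper's body presses on something with over 40 N, if the wrist force passes 120 N, or if a joint passes its speed limit or range.

## Working session

There is one attempt and no reset: what is moved stays moved. The work goes in short steps, Python scripts to look and compute and a shell command to move; the robot and the scene stay as the last step left them, time stands still between calls to the robot, and variables do not carry over. Pictures are saved under pics/ and viewed, about 8 in all and at most 12, crops included, and the job is handed in when it is done.

```bash
mkdir -p pics; ls
cat > h.py <<'E'
import numpy as np, cv2
from workcell import env
def cam(n,save=None):
    c=env.read_camera(n)
    if save: cv2.imwrite('pics/'+save,c['frame'])
    return c
def ray(c,pts,z):
    R,_=cv2.Rodrigues(np.array(c['rvec'],float)); t=np.array(c['tvec'],float).ravel()
    o=-R.T@t; p=np.array(pts,float).reshape(-1,2)
    d=np.c_[p,np.ones(len(p))]@np.linalg.inv(np.array(c['camera_matrix'])).T@R
    return o+d*((z-o[2])/d[:,2])[:,None]
def proj(c,P):
    return cv2.projectPoints(np.array(P,float).reshape(-1,3),np.array(c['rvec'],float),np.array(c['tvec'],float),np.array(c['camera_matrix'],float),None)[0].reshape(-1,2)
E
python3 - <<'E'
from h import *
a=cam('top','top0.png');b=cam('scene','scene0.png')
for c in(a,b):
    R,_=cv2.Rodrigues(np.array(c['rvec'],float));print((-R.T@np.array(c['tvec']).ravel()).round(3),np.array(c['camera_matrix']).round(1).tolist())
print(env.observe())
E
```

```text
pics
[ 0.422 -0.016  0.91 ] [[475.4, 0.0, 255.6], [0.0, 475.4, 188.3], [0.0, 0.0, 1.0]]
[ 0.805 -0.269  0.609] [[370.0, 0.0, 247.7], [0.0, 370.0, 193.6], [0.0, 0.0, 1.0]]
{'time': 0.1, 'qpos': array([ 1.13098618,  0.46828078, -0.01161825,  1.60347166,  0.00600155,
        1.07139605, -0.05630301]), 'joint_velocities': array([ 8.38901001e-06, -2.49799426e-03, -6.92133344e-04, -2.95310124e-03,
        1.90181578e-03,  1.53450487e-03,  1.70089154e-03]), 'tau': array([ 1.24735052e-03, -5.21646202e+01, -1.23637952e-02, -2.44366121e+01,
       -5.67037391e-02,  1.40982319e-02,  3.28697001e-05]), 'tool_pos': array([ 0.25098305, -0.59909143,  0.23576577]), 'orientation': array([-3.07853976e+00, -6.18855449e-01,  6.32629740e-04]), 'force': array([ 0.4363227 , -1.01747421, -0.10783983]), 'ft_torque': array([-0.02310836, -0.04312227,  0.0018153 ]), 'grip_width': 0.9958595431663129}
```

View pics/top0.png

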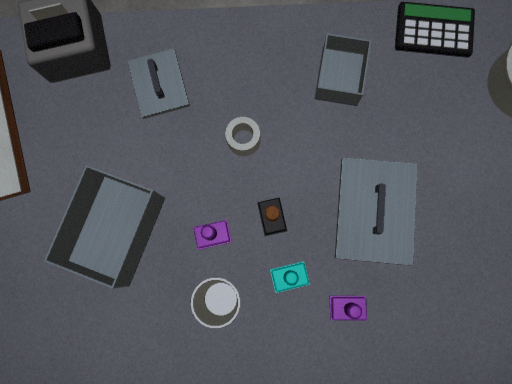

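View pics/scene0.png

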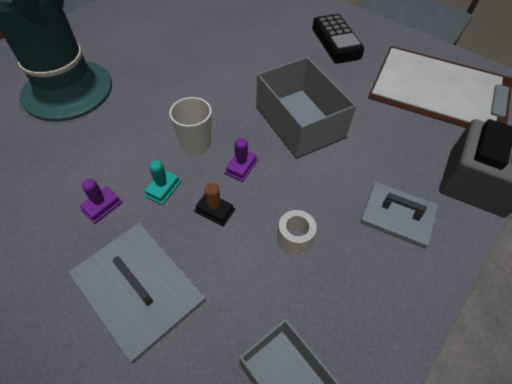

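Top view: tin rim corners near (88,168), (164,193), (124,287), (48,263); large lid corners near (342,158), (418,163), (413,265), (336,260), with its bar near (380,209); real stamp (black/brown) at (272,215). Purple and turquoise ones are decoys; cup at (216,302).

```bash
cat > m.py <<'E'
from h import *
import sys
c=cam('top');f=c['frame'];g=cv2.cvtColor(f,cv2.COLOR_BGR2GRAY)
hsv=cv2.cvtColor(f,cv2.COLOR_BGR2HSV)
def rect(mask,box,z,name):
    m=np.zeros_like(mask);x0,y0,x1,y1=box;m[y0:y1,x0:x1]=mask[y0:y1,x0:x1]
    cs,_=cv2.findContours(m,cv2.RETR_EXTERNAL,cv2.CHAIN_APPROX_NONE);k=max(cs,key=cv2.contourArea)
    P=ray(c,k[:,0],z)[:,:2]
    r=cv2.minAreaRect((P*1000).astype(np.float32));print(name,np.round(r[0],1),np.round(r[1],1),round(r[2],1)); return r
if __name__=='__main__':
    for n,p in dict(bg=(300,150),lid=(360,230),bar=(380,209),tinfloor=(107,228),wall=(75,200),wall2=(150,220),wall3=(120,280),base=(265,205),hand=(272,213)).items(): print(n,f[p[1],p[0]],hsv[p[1],p[0]])
    print(ray(c,[[256,192],[356,192],[256,292]],0).round(3))
    lidm=((g>92)*255).astype(np.uint8)
    rect(lidm,(325,145,430,280),.017,'lid')
    rect(((g<45)*255).astype(np.uint8),(365,170,395,250),.053,'bar')
    rect(((g<45)*255).astype(np.uint8),(250,190,295,240),.022,'base')
    br=((hsv[...,0]<20)&(hsv[...,1]>110)&(g>30)).astype(np.uint8)*255
    rect(br,(250,190,295,240),.08,'handle')
    b=cv2.resize(f[150:300,30:180],None,fx=4,fy=4,interpolation=cv2.INTER_CUBIC);cv2.imwrite('pics/tin.png',b)
E
python3 m.py
```

```text
bg [104  95  94] [117  25 104]
lid [124 115 105] [104  39 124]
bar [65 55 55] [120  39  65]
tinfloor [122 111 102] [107  42 122]
wall [43 43 42] [90  6 43]
wall2 [48 46 46] [120  11  48]
wall3 [46 46 46] [ 0  0 46]
base [47 47 47] [ 0  0 47]
hand [ 38  67 103] [ 13 161 103]
[[ 0.563  0.006  0.   ]
 [ 0.556 -0.186  0.   ]
 [ 0.373  0.012  0.   ]]
lid [ 520.1 -220. ] [150.7 198.9] 84.0
bar [ 477.9 -206.1] [13.4  9.2] 19.4
base [512.5 -22.6] [64.5 42.2] 10.3
handle [512.2 -22.9] [24.5 24.7] 88.1
```

View pics/tin.png

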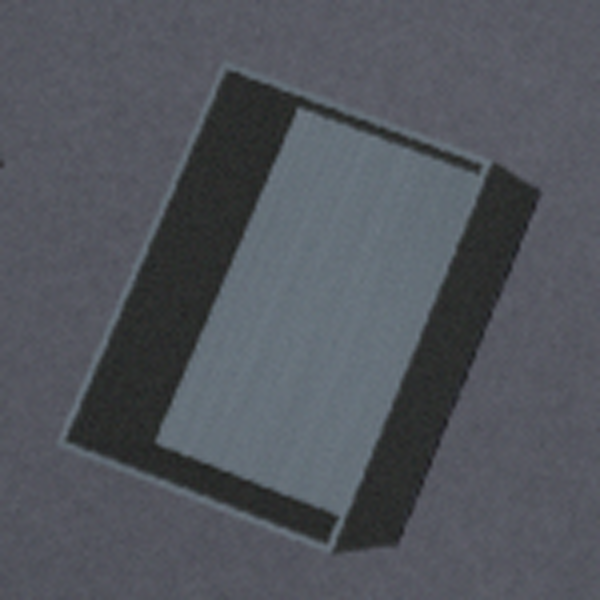

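Run:
```python
from m import *
q=np.array([[226,65],[494,163],[330,552],[63,440]])
P=ray(c,(q+.5)/4-.5+[30,150],.095)[:,:2]*1000
print(P.round(1),P.mean(0).round(1),[round(float(np.linalg.norm(P[i]-P[i-1])),1) for i in range(4)])
r=cv2.minAreaRect(P.astype(np.float32));print('tin',r)
v=P[0]+P[1]-P[2]-P[3];print('tin long axis deg',np.degrees(np.arctan2(v[1],v[0])))
bl=cv2.GaussianBlur(f,(5,5),0).astype(int);sc=bl[...,1]+bl[...,0]-bl[...,2]
print('sc',sc[230,360],sc[150,300])
m=((sc>(sc[230,360]+sc[150,300])/2)*255).astype(np.uint8);m=cv2.morphologyEx(m,cv2.MORPH_OPEN,np.ones((5,5)))
rect(m,(325,145,430,280),.017,'lid')
rect(((cv2.GaussianBlur(g,(3,3),0)<85)*255).astype(np.uint8),(365,170,395,250),.053,'bar')
k=proj(c,[[.512,-.022,.08]]);print(k)
```

```text
[[604.9 302.9]
 [557.  183.3]
 [392.4 252.4]
 [442.8 369. ]] [499.3 276.9] [175.1, 128.8, 178.5, 127.1]
tin ((499.58306884765625, 277.230712890625), (128.78765869140625, 178.52664184570312), 67.2410659790039)
tin long axis deg -22.4763775019763
sc 131 103
lid [ 519.1 -220.5] [139.5 189.8] 83.0
bar [ 517.3 -215.6] [19.5 93.5] 82.4
[[271.50211659 213.12128707]]
```

```bash
cat > d.py <<'E'
# usage: d.py x y z yaw_deg -> tool-frame shift (units 25mm) and turn (6 deg)
from h import *
from scipy.spatial.transform import Rotation as Ro
import sys
s=env.observe();x,y,z,w=map(float,sys.argv[1:5]);R=Ro.from_rotvec(s['orientation']).as_matrix()
yaw=np.degrees(np.arctan2(R[1,0],R[0,0]))
print('pos',s['tool_pos'].round(4),'yaw',yaw.round(2),'F',s['force'].round(1),'w',round(s['grip_width']*92,1),'t',round(s['time'],2),'q7',s['qpos'][6].round(2),'tilt',R[:2,2].round(4))
print('shift',(R.T@(np.array([x,y,z])-s['tool_pos'])/.025).round(2),'turn',round((yaw-w+180)%360-180,2)/6)
E
python3 -m pendant '[[1,-0.9,0,0,0],[1,-0.9,0,0,0],[1,-0.9,0,0,0],[1,-0.9,0,0,0],[1,-0.9,0,0,0],[1,-0.9,0,0,0],[1,-0.9,0,0,0],[1,-0.9,0,0,0]]' 20; python3 d.py 0.512 -.0225 .2 -7
```

```text
time: 0.87
tool_pos: [0.3641, -0.3537, 0.2327]
orientation: [3.085, 0.594, -0.008]
force: [0.9, -0.1, 0.1]
grip_width: 0.502
pos [ 0.3641 -0.3537  0.2327] yaw 21.78 F [ 0.9 -0.1  0.1] w 46.2 t 0.87 q7 -0.52 tilt [-0.0052 -0.0013]
shift [ 10.42 -10.11   1.26] turn 4.796666666666667
```

```bash
python3 -m pendant '[[1,-1,0,0,0],[1,-1,0,0,0],[1,-1,0,0,0],[1,-1,0,0,0],[1,-1,0,0,0],[1,-1,0,0,0],[1,-1,0,0,0],[1,-1,0,0,0]]' >/dev/null;  python3 -m pendant '[[1,-1,0,0,0],[1,-1,0,0,0],[0,0,0,1,0],[0,0,0,1,0],[0,0,0,1,0],[0,0,0,1,0],[0,0,0,0.8,0],[0,0,0,0,0]]' >/dev/null; python3 d.py 0.512 -.0225 .15 -7
```

```text
pos [0.5091 0.     0.2321] yaw -7.49 F [-0.1  0.1  0.1] w 46.3 t 2.2 q7 -1.85 tilt [-0.0021  0.0011]
shift [0.24 0.88 3.28] turn -0.08166666666666667
```

```bash
python3 -m pendant '[[0.24,0.88,0.3,0,0],[0,0,1,0,0],[0,0,1,0,0],[0,0,0.8,0,0],[0,0,0,0,0],[0,0,0,0,0],[0,0,0,0,0],[0,0,0,0,0]]' >/dev/null; python3 d.py 0.512 -.0225 .06 -7; python3 -c "
from h import *
c=cam('wrist','w1.png');cam('top','t1.png')
print(proj(c,[[.512,-.0225,.08],[.512,-.0225,.022]]))
f=c['frame'];h=cv2.cvtColor(f,cv2.COLOR_BGR2HSV)
m=((h[...,0]<20)&(h[...,1]>110)&(f[...,2]>50)).astype('uint8')*255
cs,_=cv2.findContours(m,0,1);k=max(cs,key=cv2.contourArea);print(cv2.boundingRect(k),cv2.minEnclosingCircle(k))
"
```

```text
pos [ 0.5143 -0.0233  0.155 ] yaw -6.51 F [ 0.1 -0.2 -0.1] w 46.2 t 2.87 q7 -1.82 tilt [0.0036 0.0007]
shift [-0.11 -0.02  3.8 ] turn 0.08166666666666667
[[250.43731111 209.69849505]
 [250.40793964 191.44573759]]
(233, 180, 31, 40) ((247.37969970703125, 199.65789794921875), 19.831865310668945)
```

View pics/w1.png

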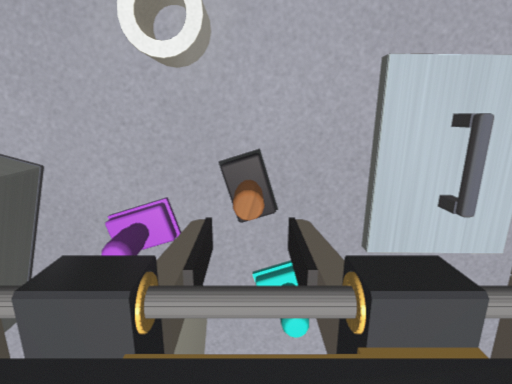

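Wrist view: the stamp's brown handle sits at (248,207), between the two fingers (inner faces at about 212 and 290), where I predicted (250,210). Descending to grasp.

```bash
python3 -m pendant '[[-0.08,0,0.9,0,0],[0,0,0.9,0,0],[0,0,0.9,0,0],[0,0,0.7,0,0],[0,0,0.3,0,0],[0,0,0,0,0],[0,0,0,0,1],[0,0,0,0,1]]' 20; python3 d.py 0.512 -.0225 .06 -7;  python3 -m pendant '[[0,0,0,0,1],[0,0,0,0,1],[0,0,0,0,1],[0,0,0,0,1],[0,0,0,0,1],[0,0,-0.5,0,1],[0,0,-1,0,1],[0,0,-1,0,1]]'
```

```text
time: 3.63
tool_pos: [0.5208, -0.0229, 0.0682]
orientation: [-3.136, 0.176, -0.035]
force: [0.5, 0.0, -0.1]
grip_width: 0.379
pos [ 0.5208 -0.0229  0.0682] yaw -6.43 F [ 0.5  0.  -0.1] w 34.9 t 3.63 q7 -1.88 tilt [ 0.0224 -0.0005]
shift [-0.36  0.02  0.32] turn 0.09499999999999999
time: 4.3
tool_pos: [0.5168, -0.023, 0.131]
orientation: [-3.136, 0.176, -0.026]
force: [0.5, 0.4, -1.5]
grip_width: 0.278
```

The grasp ended about 9 mm off the pad centre because fast descents pull the tool forward and tilt it. Setting it back down slowly to regrasp on centre.

```bash
python3 -m pendant '[[0,0,0.5,0,1],[0,0,0.4,0,1],[0,0,0.4,0,1],[0,0,0.4,0,1],[0,0,0.3,0,1],[0,0,0.2,0,1],[0,0,0.1,0,1],[0,0,0,0,1]]' ; python3 d.py 0.512 -.0225 .067 -7; python3 -c "
from h import *
c=cam('top','t2.png')
s=cam('scene')['frame'][120:270,150:350];cv2.imwrite('pics/s2.png',cv2.resize(s,None,fx=3,fy=3))"
```

```text
time: 4.97
tool_pos: [0.5184, -0.0231, 0.0694]
orientation: [-3.136, 0.176, -0.028]
force: [-0.3, 1.4, 9.0]
grip_width: 0.277
pos [ 0.5184 -0.0231  0.0694] yaw -6.42 F [-0.3  1.4  9. ] w 25.5 t 4.97 q7 -1.88 tilt [ 0.0179 -0.0007]
shift [-0.26  0.01  0.09] turn 0.09666666666666666
```

View pics/s2.png

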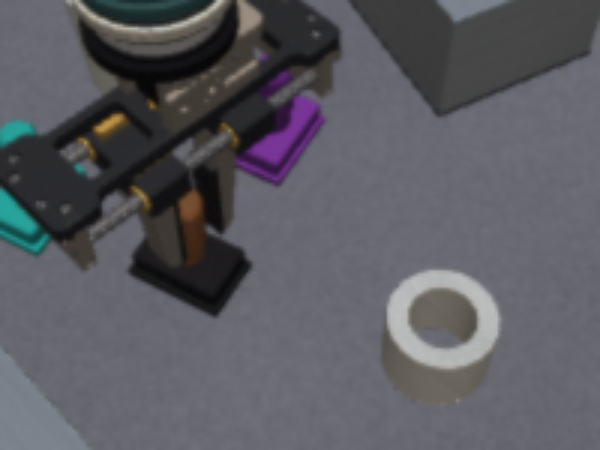

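The stamp stands on the desk in the jaws (handle near (190,230) of the crop, 9 N down-force). Release, shift back, regrasp.

```bash
python3 -m pendant '[[0,0,0,0,0],[0,0,0,0,0],[0,0,0,0,0],[-0.26,0,0,0,0],[0,0,0.1,0,0],[0,0,0,0,0],[0,0,0,0,1],[0,0,0,0,1]]' 25; python3 d.py 0.512 -.0225 .067 -7;  python3 -m pendant '[[0,0,0,0,1],[0,0,0,0,1],[0,0,0,0,1],[0,0,-0.2,0,1],[0,0,-0.4,0,1],[0,0,-0.4,0,1],[0,0,-0.4,0,1],[0,0,-0.4,0,1]]';python3 d.py .4993 .277 .185 -23
```

```text
time: 5.73
tool_pos: [0.5142, -0.0224, 0.0701]
orientation: [-3.136, 0.176, -0.041]
force: [0.7, -0.1, -0.5]
grip_width: 0.381
pos [ 0.5142 -0.0224  0.0701] yaw -6.43 F [ 0.7 -0.1 -0.5] w 35.0 t 5.73 q7 -1.88 tilt [ 0.0258 -0.0011]
shift [-0.09  0.01  0.12] turn 0.09499999999999999
time: 6.4
tool_pos: [0.5111, -0.0222, 0.1168]
orientation: [-3.136, 0.176, -0.032]
force: [-0.3, 0.1, -1.4]
grip_width: 0.275
pos [ 0.5111 -0.0222  0.1168] yaw -6.42 F [-0.3  0.1 -1.4] w 25.3 t 6.4 q7 -1.85 tilt [ 0.0204 -0.0007]
shift [ -1.75 -11.85  -2.75] turn 2.763333333333333
```

```bash
python3 -m pendant '[[0,0,-0.6,0,1],[0,0,-0.6,0,1],[0,0,-0.6,0,1],[0,0,-0.6,0,1],[0,0,-0.5,0,1],[0,0,-0.3,0,1],[-0.1,-0.5,0,0,1],[-0.1,-0.8,0,0,1]]' >/dev/null; python3 -m pendant '[[-0.15,-0.8,0,0,1],[-0.15,-0.8,0,0,1],[-0.15,-0.8,0,0,1],[-0.15,-0.8,0,0,1],[-0.15,-0.8,0,0,1],[-0.15,-0.8,0,0,1],[-0.15,-0.8,0,0,1],[-0.15,-0.8,0,0,1]]'>/dev/null;  python3 -m pendant '[[-0.15,-0.8,0,0,1],[-0.15,-0.8,0,0,1],[-0.15,-0.8,0,0,1],[-0.15,-0.8,0,0,1],[-0.1,-0.5,0,0,1],[0,0,0,0,1],[0,0,0,0,1],[0,0,0,0,1]]';python3 d.py .4993 .277 .185 -7
```

```text
time: 8.4
tool_pos: [0.4887, 0.2772, 0.2199]
orientation: [3.135, -0.184, 0.062]
force: [0.4, 0.6, -1.9]
grip_width: 0.274
pos [0.4887 0.2772 0.2199] yaw -6.71 F [ 0.4  0.6 -1.9] w 25.2 t 8.4 q7 -2.44 tilt [ 0.0395 -0.0033]
shift [ 0.37 -0.04  1.41] turn 0.04833333333333333
```

```bash
python3 -m pendant '[[0.1,0,0.4,0,1],[0.1,0,0.5,0,1],[0,0,0.5,0,1],[0,0,0.5,0,1],[0,0,0.5,0,1],[0,0,0.5,0,1],[0,0,0.5,0,1],[0,0,0.3,0,1]]' >/dev/null; python3 d.py .4993 .277 .072 -7;python3 -c "
from h import *
cam('wrist','w3.png')"
```

```text
pos [0.5017 0.265  0.1188] yaw -7.48 F [-0.9 -0.5 -1.7] w 24.9 t 9.07 q7 -2.5 tilt [ 0.0403 -0.009 ]
shift [-0.23 -0.47  1.86] turn -0.08
```

View pics/w3.png

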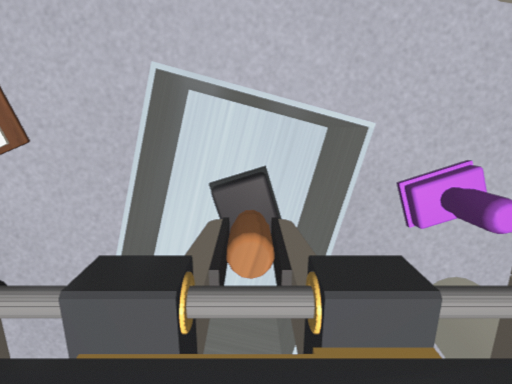

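Wrist view: the stamp (handle (250,240), base (245,190)) hangs well inside the tin rim (corners (155,65), (373,125)), drifted 12 mm in y. Correct and lower gently.

```bash
python3 -m pendant '[[-0.1,-0.25,0.3,0,1],[-0.1,-0.25,0.3,0,1],[0,0,0.3,0,1],[0,0,0.3,0,1],[0,0,0.25,0,1],[0,0,0.1,0,1],[0,0,0,0,1],[0,0,0,0,1]]' >/dev/null; python3 d.py .4993 .277 .072 -7
```

```text
pos [0.4995 0.2777 0.0738] yaw -7.55 F [-0.3 -0.  -1.7] w 25.4 t 9.78 q7 -2.56 tilt [ 0.0379 -0.0105]
shift [-0.01  0.03  0.07] turn -0.09166666666666667
```

```bash
python3 -m pendant '[[0,0,0.1,0,1],[0,0,0.1,0,1],[0,0,0.1,0,1],[0,0,0,0,1],[0,0,0,0,1],[0,0,0,0,1],[0,0,0,0,1],[0,0,0,0,1]]' >/dev/null; python3 d.py .4993 .277 .072 -7
```

```text
pos [0.502  0.278  0.0758] yaw -7.65 F [ 0.4  0.2 -1.5] w 25.4 t 10.45 q7 -2.56 tilt [ 0.0447 -0.0115]
shift [-0.11  0.05  0.15] turn -0.10833333333333334
```

```bash
python3 -m pendant '[[-0.1,0,0.25,0,1],[0,0,0.25,0,1],[0,0,0.2,0,1],[0,0,0.2,0,1],[0,0,0.2,0,1],[0,0,0.2,0,1],[0,0,0.2,0,1],[0,0,0.2,0,1]]' >/dev/null; python3 d.py .4993 .277 .072 -7
```

```text
pos [0.509  0.2775 0.0601] yaw -7.84 F [-10.6  -7.9  35.1] w 25.6 t 11.12 q7 -2.6 tilt [ 0.064  -0.0218]
shift [-0.35  0.08 -0.5 ] turn -0.13999999999999999
```

```bash
python3 -m pendant '[[0,0,-0.1,0,1],[0,0,-0.1,0,1],[0,0,0,0,0],[0,0,0,0,0],[0,0,0,0,0],[0,0,0,0,0],[0,0,0,0,0],[0,0,0,0,0]]' >/dev/null; python3 d.py .4993 .277 .072 -7;python3 -c "
from h import *
cam('wrist','w4.png')"
```

```text
pos [0.5086 0.278  0.0647] yaw -7.84 F [-0.5 -0.3 -0.1] w 46.1 t 11.78 q7 -2.59 tilt [ 0.0645 -0.0215]
shift [-0.34  0.09 -0.32] turn -0.13999999999999999
```

View pics/w4.png

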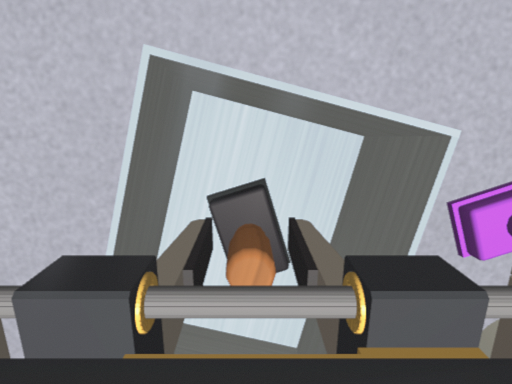

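Wrist view: the stamp stands flat on the tin floor (handle (250,255), base (245,225)), jaws open either side of it. Withdrawing upward, then over to the lid.

```bash
python3 -m pendant '[[0,0,-0.5,0,0],[0,0,-0.8,0,0],[0,0,-0.8,0,0],[0,0,-0.8,0,0],[0,0,-0.8,0,0],[0,0,-0.8,0,0],[0,0,-0.5,0,0],[0,0,0,0,0]]' >/dev/null; python3 d.py .519 -.2205 .19 -7; python3 -m pendant '[[0,0.8,0,0,0],[0,1,0,0,0],[0,1,0,0,0],[0,1,0,0,0],[0,1,0,0,0],[0,1,0,0,0],[0,1,0,0,0],[0,1,0,0,0]]' >/dev/null;python3 -m pendant '[[0,1,0,0,0],[0,1,0,0,0],[0,1,0,0,0],[0,1,0,0,0],[0,1,0,0,0],[0,1,0,0,0],[0,1,0,0,0],[0,1,0,0,0]]' >/dev/null; python3 d.py .519 -.2205 .13 -7
```

```text
pos [0.4988 0.281  0.1989] yaw -7.76 F [-0.2  0.7 -0.8] w 46.1 t 12.5 q7 -2.5 tilt [ 0.0624 -0.0219]
shift [ 3.48 19.76  0.84] turn -0.12666666666666668
pos [ 0.4396 -0.1211  0.2019] yaw -6.99 F [-0.4  0.4  0.5] w 46.1 t 13.83 q7 -1.55 tilt [ 0.0618 -0.0161]
shift [3.45 3.53 3.13] turn 0.0016666666666666668
```

```bash
python3 -m pendant '[[0.8,0.8,0,0,0],[0.8,0.8,0,0,0],[0.8,0.8,0,0,0],[0.8,0.8,0,0,0],[0.2,0.2,0,0,0],[0,0,0,0,0],[0,0,0,0,0],[0,0,0,0,0]]' >/dev/null; python3 d.py .519 -.2205 .13 -7; python3 -m pendant '[[0,0,-1,0,0],[0,0,-1,0,0],[0,0,-1,0,0],[0,0,-1,0,0],[0,0,0,0,0],[0,0,0,0,0],[0,0,0,0,0],[0,0,0,0,0]]' >/dev/null;python3 d.py .519 -.2205 .13 -7
```

```text
pos [ 0.5093 -0.2254  0.2052] yaw -7.5 F [-0.5  0.5 -0.6] w 45.8 t 14.5 q7 -1.39 tilt [ 0.0546 -0.0167]
shift [ 0.19 -0.27  3.02] turn -0.08333333333333333
pos [ 0.4975 -0.2122  0.3062] yaw -6.77 F [ 0.2 -0.5  0.2] w 46.2 t 15.17 q7 -1.37 tilt [ 0.0455 -0.011 ]
shift [0.56 0.19 7.08] turn 0.03833333333333334
```

```bash
python3 -m pendant '[[0.1,0.05,0.3,0,0],[0.1,0.05,0.5,0,0],[0.1,0.05,0.5,0,0],[0.1,0,0.5,0,0],[0.1,0,0.5,0,0],[0,0,0.5,0,0],[0,0,0.5,0,0],[0,0,0.5,0,0]]' >/dev/null;python3 -m pendant '[[0,0,0.5,0,0],[0,0,0.5,0,0],[0,0,0.5,0,0],[0,0,0.5,0,0],[0,0,0.5,0,0],[0,0,0.5,0,0],[0,0,0.2,0,0],[0,0,0,0,0]]' >/dev/null; python3 d.py .519 -.2205 .052 -7;python3 -c "
from h import *
c=cam('wrist','w5.png')
print(proj(c,[[.519,-.2205,.053]]+[[.519+s*.045*.9925,-.2205-s*.045*.122,.053] for s in(-1,1)]))"
```

```text
pos [ 0.5053 -0.2132  0.0984] yaw -6.64 F [ 0.8 -0.2  0.2] w 45.8 t 16.5 q7 -1.41 tilt [0.0128 0.0031]
shift [0.56 0.24 1.86] turn 0.06
[[260.00870541 199.70468754]
 [259.00196006 261.01997994]
 [261.12914289 131.46503652]]
```

View pics/w5.png

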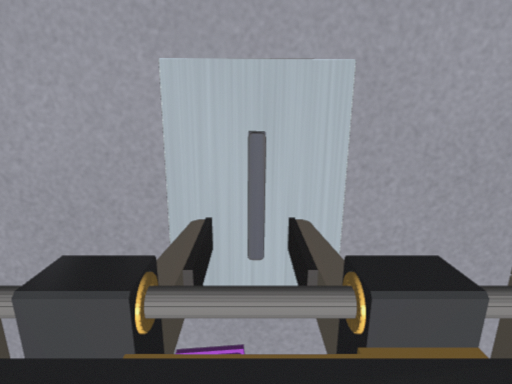

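Wrist view: the lid's bar runs from (257,131) to (256,260), between the fingers and parallel to them; predicted (261,131)–(259,261), so within 2 mm. Tool tilt is now only 0.013. Move forward, descend, grip.

```bash
python3 -m pendant '[[0.25,0.08,0.3,0,0],[0.25,0.08,0.3,0,0],[0,0,0.3,0,0],[0,0,0.3,0,0],[0,0,0.3,0,0],[0,0,0.2,0,0],[0,0,0.1,0,0],[0,0,0,0,0]]' >/dev/null; python3 d.py .519 -.2185 .052 -6.7
```

```text
pos [ 0.5207 -0.2197  0.0504] yaw -6.66 F [ 0.4 -0.3  0.2] w 46.2 t 17.22 q7 -1.42 tilt [0.0158 0.002 ]
shift [-0.07 -0.04 -0.07] turn 0.006666666666666667
```

```bash
python3 -m pendant '[[0,0,0,0,1],[0,0,0,0,1],[0,0,0,0,1],[0,0,0,0,1],[0,0,0,0,1],[0,0,0,0,1],[0,0,0,0,1],[0,0,0,0,1]]' 50 >/dev/null; python3 d.py .519 -.2185 .052 -6.7;  python3 -m pendant '[[0,0,-0.2,0,1],[0,0,-0.3,0,1],[0,0,-0.4,0,1],[0,0,-0.4,0,1],[0,0,-0.4,0,1],[0,0,-0.4,0,1],[0,0,-0.4,0,1],[0,0,-0.4,0,1]]' >/dev/null; python3 d.py .4993 .277 .2 -23; python3 -c "
from h import *
cam('wrist','w6.png')"
```

```text
pos [ 0.5209 -0.2197  0.0514] yaw -6.64 F [ 0.1 -0.1 -0.9] w 11.5 t 17.88 q7 -1.42 tilt [0.0171 0.0014]
shift [-0.08 -0.04 -0.03] turn 0.01
pos [ 0.5177 -0.2192  0.1294] yaw -6.64 F [ 0.2  0.  -2.7] w 11.6 t 18.55 q7 -1.4 tilt [0.013  0.0029]
shift [ -2.99 -19.64  -2.77] turn 2.7266666666666666
```

View pics/w6.png

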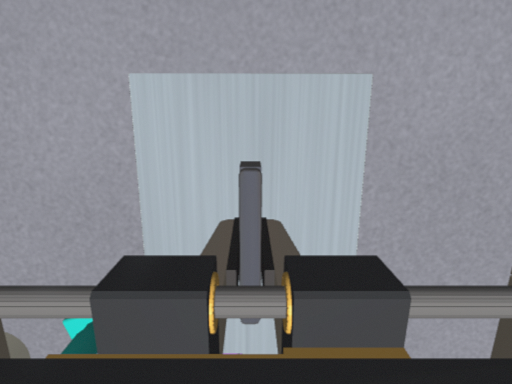

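Wrist view: the lid hangs from the jaws, level and symmetric (far edge from (130,74) to (371,74), bar end at (250,166)). Re-measuring the tin from the top camera, since I pressed in it, and the lid's offset in the hand.

```bash
cat > lo.py <<'E'
from h import *
from scipy.spatial.transform import Rotation as Ro
s=env.observe();R=Ro.from_rotvec(s['orientation']).as_matrix();p=s['tool_pos']
w=cam('wrist');f=cv2.GaussianBlur(w['frame'],(5,5),0).astype(int);sat=f[...,0]-f[...,2];v=f.sum(2)
W=ray(w,[[130,74],[371,74],[250,74],[250,170]],p[2]-.0514+.017); W[3]=ray(w,[[250,170]],p[2]-.0514+.053)
L=(W-p)@R;print('lid far edge L,R,mid; bar end (tool frame mm)',(L*1000).round(1).tolist())
E
python3 lo.py
python3 - <<'E'
from m import *
bl=cv2.GaussianBlur(f,(3,3),0)
b=cv2.resize(f[150:300,30:180],None,fx=4,fy=4,interpolation=cv2.INTER_CUBIC);cv2.imwrite('pics/tin2.png',b)
g4=cv2.cvtColor(b,cv2.COLOR_BGR2GRAY);o=cv2.cvtColor(cv2.imread('pics/tin.png'),cv2.COLOR_BGR2GRAY)
# shift of the tin between the two views
print(cv2.phaseCorrelate(np.float32(o),np.float32(g4)))
# subpixel rim corners, refined
q=np.float32([[226,65],[494,163],[330,552],[63,440]]).reshape(-1,1,2)
for im in(o,g4):
    print(cv2.goodFeaturesToTrack(im,1,.01,10).ravel(), cv2.cornerSubPix(im,q.copy(),(9,9),(-1,-1),(3,50,.01)).reshape(-1,2).round(1).tolist())
E
```

```text
lid far edge L,R,mid; bar end (tool frame mm) [[91.8, -70.1, 36.1], [92.0, 68.6, 35.7], [91.9, -0.9, 35.9], [42.6, -0.9, -0.9]]
((0.0232858312754729, 0.02862788069188582), 0.3530235280778673)
[337. 517.] [[225.8000030517578, 69.9000015258789], [494.0, 163.0], [332.8999938964844, 545.4000244140625], [64.0, 441.20001220703125]]
[377. 241.] [[225.5, 69.5999984741211], [492.70001220703125, 162.0], [332.5, 546.5], [63.29999923706055, 442.20001220703125]]
```

View pics/tin2.png

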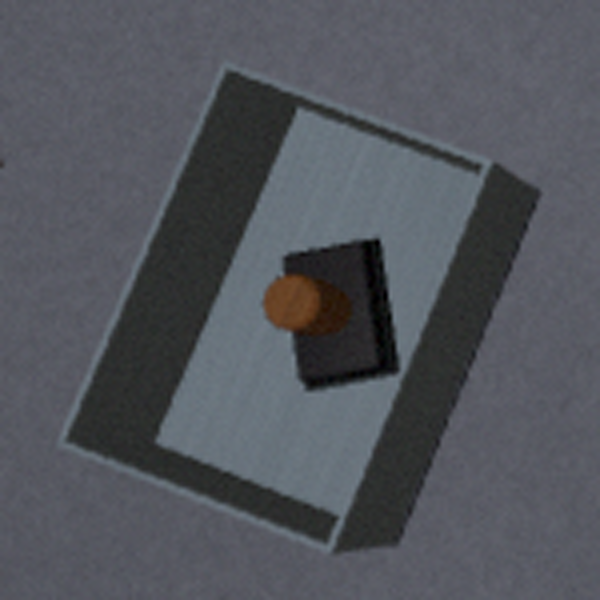

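Tin unmoved (shift 0.02 px), stamp upright at its centre. The lid centre sits about (-3, -0.8) mm in the tool frame, so the TCP target is (0.5018, 0.2752), yaw -22.5°. Lift and carry.

```bash
python3 -m pendant '[[0,0,-0.5,0,1],[0,0,-0.5,0,1],[0,0,-0.5,0,1],[0,0,-0.5,0,1],[0,0,-0.5,0,1],[0,0,-0.3,0,1],[-0.05,-0.4,0,0,1],[-0.1,-0.7,0,0,1]]' >/dev/null; python3 -m pendant '[[-0.1,-0.8,0,0,1],[-0.1,-0.8,0,0,1],[-0.1,-0.8,0,0,1],[-0.1,-0.8,0,0,1],[-0.1,-0.8,0,0,1],[-0.1,-0.8,0,0,1],[-0.1,-0.8,0,0,1],[-0.1,-0.8,0,0,1]]'>/dev/null; python3 -m pendant '[[-0.1,-0.8,0,0,1],[-0.1,-0.8,0,0,1],[-0.1,-0.8,0,0,1],[-0.1,-0.8,0,0,1],[-0.1,-0.8,0,0,1],[-0.1,-0.8,0,0,1],[-0.1,-0.8,0,0,1],[-0.1,-0.5,0,0,1]]'>/dev/null;python3 d.py .5018 .2752 .18 -22.5
```

```text
pos [0.4942 0.1497 0.1828] yaw -6.62 F [ 0.3  0.4 -2.1] w 11.3 t 20.7 q7 -2.14 tilt [-0.0238  0.0095]
shift [-0.27 -5.02  0.15] turn 2.646666666666667
```

```bash
python3 -m pendant '[[-0.05,-0.6,-0.1,0,1],[-0.05,-0.7,-0.1,0,1],[-0.05,-0.8,-0.1,0,1],[-0.05,-0.8,-0.1,0,1],[-0.05,-0.8,-0.1,0,1],[0,-0.8,-0.1,0,1],[0,-0.4,0,0,1],[0,0,0,0,1]]' >/dev/null;python3 d.py .5018 .2752 .17 -22.5; python3 -m pendant '[[0,0,0,0.5,1],[0,0,0,0.5,1],[0,0,0,0.5,1],[0,0,0,0.5,1],[0,0,0,0.4,1],[0,0,0,0.2,1],[0,0,0,0,1],[0,0,0,0,1]]' >/dev/null;python3 d.py .5018 .2752 .16 -22.5;python3 lo.py
```

```text
pos [0.491  0.2848 0.1902] yaw -6.04 F [ 0.1 -0.5 -2.1] w 11.1 t 21.37 q7 -2.37 tilt [-0.0397  0.0072]
shift [0.5  0.34 0.79] turn 2.7433333333333336
pos [0.4863 0.2768 0.1834] yaw -22.54 F [-0.7  0.6 -2.4] w 11.7 t 22.03 q7 -2.63 tilt [-0.0507 -0.0027]
shift [ 0.64 -0.2   0.91] turn -0.006666666666666667
lid far edge L,R,mid; bar end (tool frame mm) [[90.7, -67.1, 28.8], [91.3, 67.3, 31.7], [91.0, -0.8, 30.3], [42.9, -0.7, -3.6]]
```

```bash
python3 -m pendant '[[0.3,-0.1,-0.8,0,1],[0.3,-0.1,-0.8,0,1],[0,0,-0.8,0,1],[0,0,0,0,1],[0,0,1,0,1],[0,0,1,0,1],[0,0,0.4,0,1],[0,0,0,0,1]]' >/dev/null;python3 d.py .5018 .2752 .165 -22.5
```

```text
pos [0.5019 0.2738 0.1809] yaw -22.33 F [ 0.   0.7 -3.1] w 11.6 t 22.75 q7 -2.6 tilt [-0.0511 -0.0031]
shift [ 0.   -0.07  0.63] turn 0.028333333333333335
```

```bash
python3 -m pendant '[[0.05,0,0.3,0,1],[0.05,0,0.3,0,1],[0,0,0.3,0,1],[0,0,0.2,0,1],[0,0,0.1,0,1],[0,0,0,0,1],[0,0,0,0,1],[0,0,0,0,1]]' 10 >/dev/null;python3 d.py .5033 .2747 .15 -22.5;python3 lo.py;python3 -c "
from h import *
c=cam('scene');q=proj(c,[[.4993+a*.09*.924+b*.065*.383,.277-a*.09*.383+b*.065*.924,.095] for a,b in((1,1),(1,-1),(-1,-1),(-1,1))]);print(q.round(0).tolist())
cv2.imwrite('pics/s7.png',cv2.resize(c['frame'][30:180,220:400],None,fx=4,fy=4,interpolation=cv2.INTER_CUBIC))"
```

```text
pos [0.5033 0.2734 0.1489] yaw -22.26 F [ 0.6 -0.3 -2.6] w 11.7 t 23.42 q7 -2.61 tilt [-0.0502 -0.0023]
shift [-0.02 -0.05 -0.04] turn 0.04
lid far edge L,R,mid; bar end (tool frame mm) [[90.8, -67.2, 28.9], [91.3, 67.3, 31.7], [91.0, -0.8, 30.3], [42.9, -0.7, -3.6]]
[[355.0, 106.0], [300.0, 128.0], [256.0, 74.0], [306.0, 57.0]]
```

View pics/s7.png

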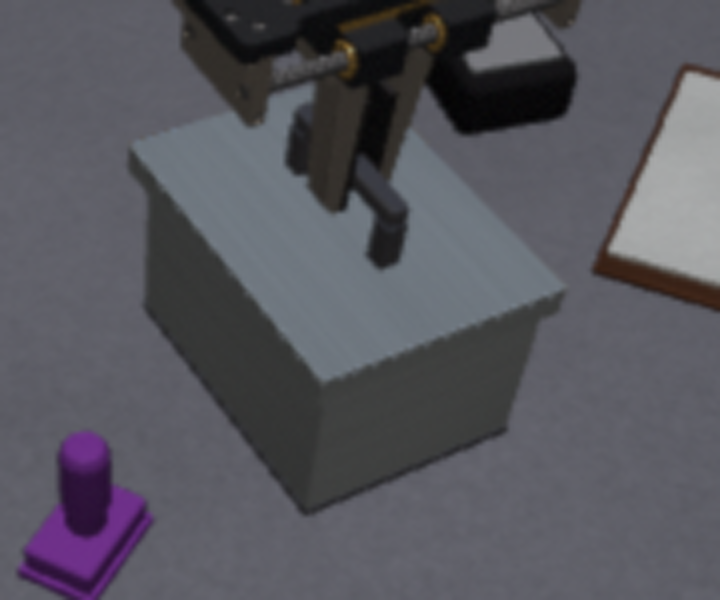

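Scene view: the lid hovers square over the tin (lid corners (130,150), (322,383), (565,290) in the crop), no contact force yet. Lowering on.

```bash
python3 -m pendant '[[0,-0.05,0.2,0,1],[0,0,0.2,0,1],[0,0,0.2,0,1],[0,0,0,0,1],[0,0,0,0,1],[0,0,0,0,1],[0,0,0,0,1],[0,0,0,0,1]]' 10 >/dev/null;python3 d.py .5025 .2747 .1324 -22.5
```

```text
pos [0.5036 0.275  0.1332] yaw -22.26 F [-1.  -0.  -1.1] w 11.5 t 24.18 q7 -2.62 tilt [-0.0483 -0.0012]
shift [-0.04  0.03  0.04] turn 0.04
```

```bash
python3 -m pendant '[[0,0,0.2,0,1],[0,0,0.2,0,1],[0,0,0.1,0,1],[0,0,0,0,1],[0,0,0,0,1],[0,0,0,0,1],[0,0,0,0,1],[0,0,0,0,1]]' 10 >/dev/null;python3 d.py .5025 .2747 .1324 -22.5
```

```text
pos [0.5046 0.2746 0.1261] yaw -22.31 F [-0.   0.5 -1.7] w 12.0 t 24.85 q7 -2.62 tilt [-0.0444 -0.002 ]
shift [-0.09  0.04 -0.25] turn 0.03166666666666667
```

```bash
python3 -m pendant '[[0,0,0,0,0.5],[0,0,0,0,0.5],[0,0,0,0,0.3],[0,0,0,0,0.3],[0,0,0,0,0],[0,0,0,0,0],[0,0,0,0,0],[0,0,0,0,0]]' >/dev/null;python3 d.py .5025 .2747 .1324 -22.5; python3 -m pendant '[[0,0,-0.5,0,0],[0,0,-0.8,0,0],[0,0,-0.8,0,0],[0,0,-0.8,0,0],[0,0,-0.8,0,0],[0,0,-0.8,0,0],[0,0,-0.5,0,0],[0,0,0,0,0]]' >/dev/null
python3 - <<'E'
from h import *
a=cam('wrist')['frame'];c=cam('scene')['frame']
b=cv2.resize(c[30:180,220:400],(720,600),interpolation=cv2.INTER_CUBIC)
cv2.imwrite('pics/fin.png',np.hstack([cv2.resize(a,(400,300)),cv2.resize(b,(400,333))[:300]]))
cv2.imwrite('pics/fs.png',b)
E
python3 d.py .3 .277 .25 -22.5
```

```text
pos [0.5061 0.2753 0.1271] yaw -22.32 F [-0.4 -0.2 -0. ] w 46.0 t 25.52 q7 -2.62 tilt [-0.0416 -0.0005]
shift [-0.13  0.08 -0.21] turn 0.03
pos [0.51   0.2748 0.2603] yaw -22.27 F [-0.3  0.   0.2] w 45.7 t 26.28 q7 -2.58 tilt [-0.0449 -0.0019]
shift [-7.78  3.09  0.79] turn 0.03833333333333334
```

Released. Moving clear of both cameras' view, then one last picture plus numbers.

```bash
python3 -m pendant '[[0,0.6,-0.3,0,0],[0,0.9,0,0,0],[0,1,0,0,0],[0,1,0,0,0],[0,1,0,0,0],[0,1,0,0,0],[0,1,0,0,0],[0,1,0,0,0]]' >/dev/null; python3 -m pendant '[[0,1,0,0,0],[0,1,0,0,0],[0,1,0,0,0],[0,1,0,0,0],[0,1,0,0,0],[0,1,0,0,0],[0,0.5,0,0,0],[0,0,0,0,0]]' >/dev/null; python3 d.py .3 .277 .25 -22.5
python3 - <<'E'
from m import *
t=cv2.resize(f[150:300,30:180],(390,390),interpolation=cv2.INTER_CUBIC)
s=cam('scene');b=cv2.resize(s['frame'][30:180,220:376],(406,390),interpolation=cv2.INTER_CUBIC)
cv2.imwrite('pics/fin2.png',np.hstack([t,b]))
bl=cv2.GaussianBlur(f,(5,5),0).astype(int);sc=bl[...,1]+bl[...,0]-bl[...,2]
print('sc',sc[225,95],sc[150,300])
m=((sc>117)*255).astype(np.uint8);m=cv2.morphologyEx(m,cv2.MORPH_OPEN,np.ones((3,3)))
rect(m,(30,150,180,300),.098,'lid on tin')
E
```

```text
pos [ 0.3579 -0.0648  0.2586] yaw -22.11 F [0.9 0.8 0.4] w 46.0 t 27.62 q7 -1.88 tilt [-0.0819 -0.0055]
shift [ -7.25 -11.82   0.46] turn 0.065
sc 52 108
lid on tin [502.  275.1] [141.2 192.8] 67.7
```

View pics/fin2.png

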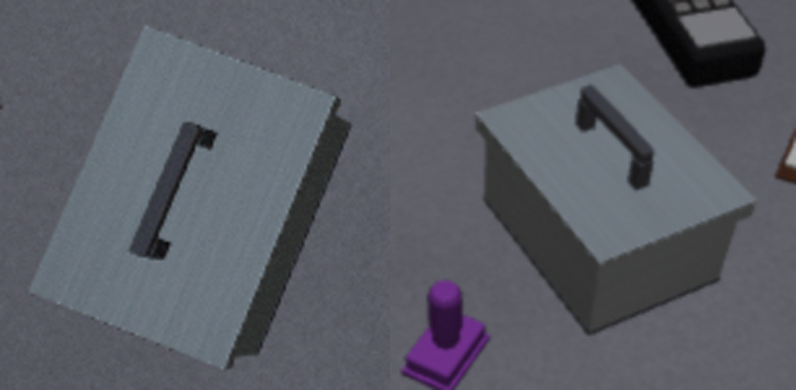

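The picture shows the lid on the tin, square and apparently down all round (left: top, right: scene). I'll triangulate the lid's four top corners to check height and tilt.

Run:
```python
from m import *
s=cam('scene');fs=s['frame']
def corners(c,box,seed,tol):
    x0,y0,x1,y1=box;im=cv2.GaussianBlur(c['frame'],(3,3),0)
    ff=cv2.resize(im[y0:y1,x0:x1],None,fx=4,fy=4,interpolation=cv2.INTER_LINEAR)
    sd=(int((seed[0]-x0)*4),int((seed[1]-y0)*4));mk=np.zeros((ff.shape[0]+2,ff.shape[1]+2),np.uint8)
    cv2.floodFill(ff.copy(),mk,sd,0,(tol,)*3,(tol,)*3,4|(255<<8)|cv2.FLOODFILL_FIXED_RANGE|cv2.FLOODFILL_MASK_ONLY)
    k=max(cv2.findContours(mk[1:-1,1:-1],0,1)[0],key=cv2.contourArea);h=cv2.convexHull(k)
    e=.02
    while True:
        a=cv2.approxPolyDP(h,e*cv2.arcLength(h,True),True)
        if len(a)<=4 or e>.2: break
        e+=.005
    return (a[:,0]+.5)/4-.5+[x0,y0]
A=corners(c,(30,150,180,300),(80,225),10);B=corners(s,(220,30,400,180),(275,80),10)
print(A.round(1).tolist(),B.round(1).tolist())
def PM(c):
    R,_=cv2.Rodrigues(np.array(c['rvec'],float));return np.array(c['camera_matrix'])@np.c_[R,np.array(c['tvec']).ravel()]
W=ray(c,A,.098)
for i,w in enumerate(W):
    p=proj(s,[w])[0];j=np.argmin(((B-p)**2).sum(1))
    X=cv2.triangulatePoints(PM(c),PM(s),A[i],B[j]);print((X[:3]/X[3]).ravel().round(4),'res px at z=.098',(B[j]-p).round(1), 'if 10mm higher',(proj(s,[ray(c,A[i],.108)[0]])[0]-p).round(1))
```

```text
[[85.4, 159.6], [157.4, 187.1], [114.9, 290.6], [41.9, 261.1]] [[307.9, 55.4], [358.9, 106.1], [300.6, 129.1], [253.6, 72.9]]
[0.6153 0.3028 0.0994] res px at z=.098 [-0.1 -0.5] if 10mm higher [-0.8 -3.3]
[0.5624 0.1755 0.099 ] res px at z=.098 [ 1.  -0.5] if 10mm higher [-0.8 -3.5]
[0.3878 0.2472 0.0979] res px at z=.098 [ 0.8 -0.1] if 10mm higher [-0.7 -3.1]
[0.4409 0.3747 0.0967] res px at z=.098 [0.9 0.2] if 10mm higher [-0.7 -3. ]
```

```bash
python3 -c "
from workcell import env
print(env.close_job())"
```

```text
the job is handed in; nothing more can be done
None
```

The stamp is standing upright in the large tin, the large lid is on it, and the job was handed in at about 28 s of the 64 s allowed. The hand-in reports no verdict, so success rests on the checks below.

**What I did:** I picked the stamp up, then set it back down once to regrasp it on centre. I then placed it on the tin floor and released it. I carried the lid over by its bar, lowered it onto the rim with a light grip, let go and moved the arm clear.

**Last checks:**
- **Lid height:** triangulating the lid's four top corners from two cameras gave 96.7–99.4 mm, against 98 mm when fully home. Tilt is about 0.01 rad.
- **Lid position:** the lid's centre measured about 3 mm from the tin's, and its angle is within about 0.01 rad of the tin's. With camera calibration good to about 2 mm, this is consistent with the skirt's 3 mm of play.
- **Stamp:** it was upright on the tin floor, and the tin had not moved, just before the lid went on. I could not see the stamp afterwards.

**What did not go to plan:**
- The tool tilted by up to 0.08 rad as it moved, which the commands cannot correct. The first stamp grasp was off centre because of this.
- The stamp was pressed onto the tin floor with about 35 N on the tool before release, more than intended.
- I did not re-measure the small tin, small lid, roll and cup at the end; no contact with them showed up in the force readings I took.

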